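# Fit and hold the bayonet collar on the bike light

### The arm

A 6-joint arm with a two-finger parallel gripper is mounted at the origin on the work surface. World frame = base frame: x ahead of the robot, y to its left, z up, the work surface at z = 0. Lengths are in mm, angles in rad, forces in N, time in s.
With the tool pointing down it reaches from about 275 to 750 mm from the base axis. Payload 10.2 kg.
Tool frame: the origin (TCP) lies midway between the tips of the shut fingers; the grasp point (between the pads) lies 19 mm behind it; z points along the fingers, y is the direction in which the jaws open and shut (so a half turn about z gives the same grasp; the last joint's range is limited). The gripper opens to 85 mm and grips with 20 to 120 N. Pads are 22 mm wide; open, the fingers measure 114 mm over their backs; the gripper's body (76 mm by 85 mm) begins 54 mm behind the grasp point. The pads swing forward as they close: fully open they stand 13 mm farther back than shut.
Start: joints at [0.906, 0.313, 1.498, -0, 1.331, -0.223], TCP at [224.486, 474.592, 231.294] pointing down, gripper open.
Joint ranges: [-2.94, 2.94], [-0.97, 2.17], [0.19, 2.56], [-1.23, 4.37], [0.02, 3.11], [-2.88, 2.88]. Speed limits (rad/s): [2.39, 2.39, 3.01, 3.14, 3.14, 3.14].

### API

Orientations are given as a unit quaternion [w, x, y, z].
In Python, from rig import sense, capture, finish_job, search_frame, trace gives the robot as it stands.
- The arm moves only by the tool arm_command, never from a script. Its argument "steps" is one flat list of numbers, 5 for each row, row after row: the shift along the world's x, y, z in units of 50 mm (1.0 is 50 mm), then the turn about the world's z in units of 5 degrees (1.0 is 5 degrees), then the opening in per cent of the stroke, from 0 (shut) to 100 (fully open). In form: [dx, dy, dz, twist, fingers, dx, dy, dz, twist, fingers, ...]. A call has 1 to 5 rows; each row shifts and turns the commanded pose from where the row before left it; what a row does not reach is not made up. A row lasts 1/8 s, in which the tool goes at most 62.5 mm and 10.7 degrees, less where a joint would pass 70% of its speed; a pose out of reach is approached as far as the arm can. A call is refused whole if a number of a shift passes 1 or a number of a turn 1, either way. A call with a gripper value outside its range is refused whole. The fingers move at their own pace and stop on an object; "grip_force" is the grip in N (left out, the last holds). Time passes only in rows, so rows that do not move let the fingers close. It gives the time, the measured TCP pose, the force and the opening at its end, in the units of the state.
- sense(): the state, without advancing time (a new reading comes with each control period).
- capture(name): name is "scene" or "top" or "wrist"; returns a dict with "frame" (420x560x3 uint8, blue, green, red), "fov_y" (degrees; the focal length in pixels is half the picture's height over the tangent of half this angle, whatever the lens; pixels are square), "cx", "cy" (the principal point, pixels), "extrinsics" (4x4, takes a point from world to camera coordinates). Camera axes: x right, y down, z forward; pixel columns grow to the right and rows downward; lengths in mm; the calibration is good to about 2 mm. The wrist camera is an equidistant fisheye: a pixel r from the principal point sees the ray r / f radians off the axis. A picture is of the moment at which its call begins. There is no depth.
- finish_job(): hands the job in, once; it reports no verdict.
Trained networks look in a picture, given as the dict that the camera call returned (one of the last four; its "shot" number tells which), for a name from the list of things; names that differ only in an ending like _2 or _b are one class to them, and where a whole thing is asked for, a point or a joint stands for the part that bears it (a point fixed in the world has none). Each returns a list of dicts, best first, with "score" (0 to 1); they miss things now and then, are a little off and sometimes report something else, mostly with a low value. They report only what shows in the picture. A call takes as long as a camera call.
- search_frame(picture, target): "point" ([x, y, z] in mm, in world coordinates, good to about 4 mm: the middle of the surface that is visible of it).
- trace(picture, target): "mask" (420x560 bool, what is visible of it).
The state is a dict: "time_s": time; "joints": joint angles; "dq": joint speeds; "tau": joint torques, N m; "eef_pos": TCP position; "ee_rot": TCP orientation; "force": force on the tool from outside, world axes, zero at the start; "wrist_torque": the same for the moment, N m; "grip_width": opening from 0.0 (shut) to 1.0 (fully open).
Only numpy, scipy, OpenCV 4.12 (cv2) and the standard library are available. Lean on these libraries where they do the work, as an engineer would, in place of code of your own. Each camera call takes 0.05 s, during which the arm holds its last target. There are 200 camera calls.

### The job

Take the knurled aluminium collar from the blue turntable, slide it over the upright steel shaft of the white bike light, and turn it until its hidden keyways drop over the brass lugs. Then push it fully home against the orange spring plate and finish while still holding it pushed home, so that I can tighten its screw. Leave the other things on the shelf where they are.

Things in the scene. Friction and masses are not known exactly. Their poses are not given: they have to be found in the camera images.
- collar_mid (a point): Centre (half-way up, on the axis) of the loose knurled aluminium collar: outside diameter 50 mm, 40 mm tall, about 0.1 kg, standing upright on the turntable, its z is its axis. The bore, 23 mm across, goes right through. It can be gripped at any yaw.
- collar_foot (a point): Centre of the collar's lower end. Four keyways, 90 degrees apart and about 9 mm wide, are cut inside the bore from here, 28 mm deep; the top 12 mm has none, so they cannot be seen from above or outside. Their direction in this frame is not told: find it by feel.
- light: White bike light, fixed lens-down in a black rubber cradle (92 mm across, 12 mm tall). Origin: centre of the underside on the shelf, z up. The white head is 64 mm across with its flat shoulder 45 mm above the shelf; a steel shaft rises from it. Fully home, the collar's lower end is 49 mm and its centre 69 mm above the shelf.
- lug_level (a point): Point on the shaft axis, 69 mm above the shelf, level with the tops of four brass lugs 90 degrees apart, 5 mm wide, 6 mm thick, reaching 16 mm from the axis. Their direction varies and does not follow this frame. The pushed collar stops on them (its centre 89 mm above the shelf); in any quarter turn there is one place, about 0.3 rad wide, where it drops past them.
- spring_plate (a joint): Travel (m) of the orange spring plate round the shaft under the lugs, 44 mm across: 0 at rest, top 61 mm above the shelf; 0.012 pressed down to its stop, collar fully home. It pushes up with 3 N at rest, rising to 8 N at the stop; a collar let go springs back up.
- shaft_top (a point): Centre of the top of the light's steel shaft, 93 mm above the shelf. The shaft is 20 mm across, its top 7 mm tapering to 10 mm across.
- turntable: Blue round turntable, fixed, does not turn; 260 mm across, its top 25 mm above the shelf with a rim 4 mm higher. Origin under its centre. The collar stands on it, 15 to 60 mm from its centre, on the other side from the hex key set.
- hex_set: hex key set: flat black holder 34 x 90 mm with steel keys on top, 18 mm tall, origin under its centre, long side along its y; lies loose on the turntable, centre 85 mm from the turntable's centre
- pedal_wrench: steel pedal wrench with a red grip, about 285 mm long along its x, 16 mm tall, lying on the shelf; origin on the underside about mid-length
- tire_levers: black plastic tire lever trio clipped into one stack, 125 x 18 x 22 mm, long along its x; origin under its centre
- bell: brass bicycle bell, 54 mm across, 38 mm tall, origin under its centre
- mini_pump: black mini pump with a bright end, about 230 mm long along its x, 26 mm tall, origin under its middle

How it is judged:
By the outcome, as a careful person would: the job done as asked, in the order asked, and still so for the second after the job is handed in, while the arm keeps its last pose, push and grip.
It also fails if it takes over 72 s, if anything falls off the work surface, if the arm or the gripper's body presses on something with over 40 N, if the wrist force passes 120 N, or if a joint passes its speed limit or range.

## Working session

There is one attempt and no reset: what is moved stays moved. The work goes in short steps, Python scripts to look and compute and a tool call to move; the robot and the scene stay as the last step left them, time stands still between calls to the robot, and variables do not carry over. Pictures are saved under pics/ and viewed, on a budget of 10 in all, crops included, one or two more only if the job needs it, and the job is handed in when it is done.

Besides the shell and the picture viewer there is one more tool, called after "Emit:" in YAML: its name, and indented under it one key for each argument. arm_command: Moves the arm, as the interface text tells. Its arguments: {"type":"object","properties":{"steps":{"type":"array"},"grip_force":{"type":"number"}},"required":["steps"]}

```bash
mkdir -p pics
cat > h.py <<'E'
import numpy as np, cv2
from rig import sense, capture, finish_job, search_frame, trace
def foc(p): return p["frame"].shape[0]/2/np.tan(np.radians(p["fov_y"])/2)
def proj(p,X,fish=False):
    E=np.array(p["extrinsics"]);c=E[:3,:3]@np.array(X,float)+E[:3,3];f=foc(p)
    if fish:
        r=np.hypot(c[0],c[1]);t=np.arctan2(r,c[2]);k=f*t/max(r,1e-9);return np.array([p["cx"]+k*c[0],p["cy"]+k*c[1]])
    return np.array([p["cx"]+f*c[0]/c[2],p["cy"]+f*c[1]/c[2]])
def ray(p,uv,fish=False):
    E=np.array(p["extrinsics"]);f=foc(p);d=(np.array(uv,float)-[p["cx"],p["cy"]])/f
    if fish:
        t=np.hypot(*d);v=np.array([*(d/max(t,1e-9)*np.sin(t)),np.cos(t)])
    else: v=np.array([*d,1.])
    v=E[:3,:3].T@v;return -E[:3,:3].T@E[:3,3],v/np.linalg.norm(v)
def onplane(p,uv,z,fish=False):
    o,v=ray(p,uv,fish);return o+v*(z-o[2])/v[2]
def tri(rs):
    A=sum(np.eye(3)-np.outer(v,v) for o,v in rs);b=sum((np.eye(3)-np.outer(v,v))@o for o,v in rs);return np.linalg.solve(A,b)
def save(p,n): cv2.imwrite(f"pics/{n}.png",p["frame"])
E
cat > a.py <<'E'
from h import *
s=sense();print(s["eef_pos"],s["ee_rot"],s["force"],s["grip_width"],s["time_s"])
P={n:capture(n) for n in("scene","top","wrist")}
im=np.hstack([P["scene"]["frame"],P["top"]["frame"]]);cv2.imwrite("pics/both.png",cv2.resize(im,(800,300),interpolation=cv2.INTER_AREA))
save(P["top"],"top0");save(P["wrist"],"wrist0");save(P["scene"],"scene0")
for t in("collar_mid","light","shaft_top","turntable","hex_set","bell","pedal_wrench","mini_pump","tire_levers"):
    for n,p in P.items():
        r=search_frame(p,t)[:2];print(t,n,[(np.round(x["point"]),round(x["score"],2)) for x in r])
E
python3 a.py
```

```text
[224.31403118 474.39620136 230.72639677] [-2.89025026e-04  2.19092630e-01  9.75703852e-01 -5.72930925e-04] [-1.161648   -0.17854122 -0.46925121] 1.00554558152018 0.0
collar_mid scene [(array([442., 168.,  55.]), 0.88)]
collar_mid top [(array([438., 173.,  67.]), 0.75)]
collar_mid wrist []
light scene [(array([ 506., -174.,   30.]), 0.69)]
light top [(array([481., 157.,  25.]), 0.74), (array([ 480., -166.,   40.]), 0.73)]
light wrist []
shaft_top scene [(array([ 502., -174.,   30.]), 0.76)]
shaft_top top [(array([ 480., -165.,   36.]), 0.63)]
shaft_top wrist []
turntable scene [(array([492., 143.,  24.]), 0.62)]
turntable top [(array([480., 159.,  25.]), 0.63)]
turntable wrist [(array([441., 111.,  22.]), 0.86)]
hex_set scene [(array([572., 186.,  39.]), 0.64)]
hex_set top [(array([570., 194.,  38.]), 0.85)]
hex_set wrist []
bell scene [(array([489., 397.,  28.]), 0.56), (array([ 506., -176.,   30.]), 0.44)]
bell top [(array([481., 403.,  30.]), 0.76), (array([780.,  80.,  12.]), 0.6)]
bell wrist [(array([470., 411.,  29.]), 0.7)]
pedal_wrench scene [(array([801.,  81.,  13.]), 0.58)]
pedal_wrench top [(array([781.,  81.,  12.]), 0.58)]
pedal_wrench wrist []
mini_pump scene [(array([444., 170.,  58.]), 0.58), (array([ 592., -470.,   24.]), 0.55)]
mini_pump top [(array([ 570., -468.,   22.]), 0.81), (array([437., 172.,  64.]), 0.38)]
mini_pump wrist []
tire_levers scene [(array([ 505., -178.,   35.]), 0.57), (array([672., 411.,  21.]), 0.56)]
tire_levers top [(array([662., 419.,  23.]), 0.72)]
tire_levers wrist []
```

View pics/top0.png

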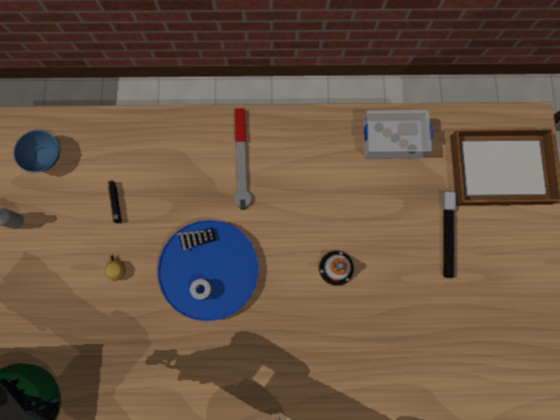

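View pics/scene0.png

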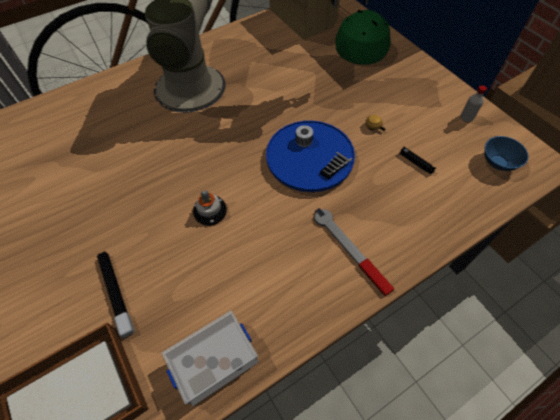

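The top view shows the turntable at (208,270), the collar at (201,289), the light at (337,268) and the hex keys at (197,239). The scene view agrees: collar at (304,135), light at (209,208). The networks' points match, so I'm moving above the collar.

Emit:
arm_command:
  steps: [0.6, -0.85, -0.2, 0, 100, 0.6, -0.85, -0.2, 0, 100, 0.6, -0.85, -0.2, 0, 100, 0.6, -0.85, -0.2, 0, 100, 0.6, -0.85, -0.2, 0, 100]
  grip_force: 60

```text
time_s: 2.12
eef_pos: [375.3, 260.7, 181.2]
ee_rot: [0.0, 0.219, 0.976, 0.0]
force: [1.3, 0.8, -0.7]
grip_width: 1.0
```

Emit:
arm_command:
  steps: [0.6, -0.85, -0.2, 0, 100, 0.4, -0.7, -0.2, 0, 100, 0, 0, 0, 0, 100]

```text
time_s: 2.5
eef_pos: [425.2, 182.8, 160.7]
ee_rot: [-0.0, 0.221, 0.975, -0.0]
force: [-0.7, 0.1, 0.5]
grip_width: 1.0
```

```bash
cat > b.py <<'E'
import sys
from h import *
n=sys.argv[1];s=sense();print(np.round(s["eef_pos"],1),np.round(s["ee_rot"],3),np.round(s["force"],1),s["time_s"],np.round(s["joints"],2))
p=capture("wrist");save(p,n);q=capture("top")
for t in sys.argv[2:]:
  for fish,k in((True,p),(False,q)):
    r=search_frame(k,t)[:2];print(t,[(np.round(x["point"],1),round(x["score"],2)) for x in r])
    m=trace(k,t)
    if m:
        ys,xs=np.nonzero(m[0]["mask"]);print(" mask",xs.min(),xs.max(),ys.min(),ys.max(),xs.mean(),ys.mean(),m[0]["score"])
E
python3 b.py w1 collar_mid
```

```text
[425.2 182.8 160.7] [-0.     0.221  0.975 -0.   ] [-0.7  0.1  0.5] 2.5 [ 0.15  0.25  1.78 -0.    1.11 -0.97]
collar_mid [(array([430.3, 179.5,  63.4]), 0.73)]
 mask 250 312 182 250 281.09530069010844 216.4788038120276 0.67
collar_mid []
 mask 206 211 282 293 208.05084745762713 287.79661016949154 0.46
```

View wrist.

View pics/w1.png

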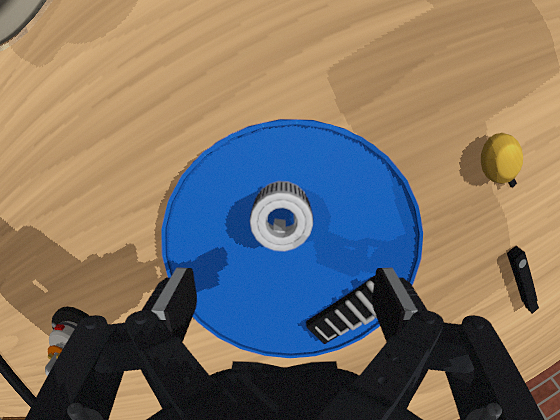

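The wrist picture shows the collar's bright top ring centred near (281,220), with the hex keys at (345,312), clear of where the jaws will go. I'll fit the ring precisely and check its height against the top camera.

```bash
cat > c.py <<'E'
from h import *
p=capture("wrist")
m=trace(p,"collar_mid")[0]["mask"]
g=cv2.cvtColor(p["frame"],cv2.COLOR_BGR2GRAY)
b=((g>150)&m).astype(np.uint8);c=max(cv2.findContours(b,0,2)[0],key=cv2.contourArea)
e=cv2.fitEllipse(cv2.convexHull(c));print(e)
q=capture("top");gt=cv2.imread("pics/top0.png")
t=gt[270:308,183:220].astype(int);b=((t.min(2)>95)).astype(np.uint8);c=max(cv2.findContours(b,0,2)[0],key=cv2.contourArea);e2=cv2.fitEllipse(cv2.convexHull(c));u2=np.array(e2[0])+[183,270];print(e2,u2)
X=onplane(p,e[0],65,True);print("z65",X, "tri",tri([ray(p,e[0],True),ray(q,u2)]), "top z65",onplane(q,u2,65))
# diameter check
for a in np.linspace(0,2*np.pi,5)[:4]: print(proj(p,X+[25*np.cos(a),25*np.sin(a),0],True))
print(np.round(sense()["eef_pos"],1))
E
python3 c.py
```

```text
((278.33404541015625, 223.1678924560547), (57.23905944824219, 60.80876922607422), 83.29376220703125)
((16.72802734375, 18.737504959106445), (19.57522201538086, 20.060592651367188), 49.008750915527344) [199.72802734 288.73750496]
z65 [432.23340843 178.12677149  65.        ] tri [431.01048944 178.15842536  67.24176778] top z65 [430.65586788 178.10566821  65.        ]
[291.65380168 249.10312193]
[307.40492367 210.32799015]
[264.2229852  195.53698504]
[250.17975632 235.52595755]
[424.3 185.1 161.5]
```

Emit:
arm_command:
  steps: [0.14, -0.13, -0.6, 0, 100, 0, 0, -0.9, 0, 100, 0, 0, -0.8, 0, 100, 0, 0, -0.28, 0, 100, 0, 0, 0, 0, 100]

```text
time_s: 3.58
eef_pos: [431.5, 178.3, 32.5]
ee_rot: [-0.0, 0.219, 0.976, -0.0]
force: [-0.4, -0.0, -0.1]
grip_width: 1.002
```

Emit:
arm_command:
  steps: [0, 0, 0, 0, 40, 0, 0, 0, 0, 40, 0, 0, 0, 0, 40, 0, 0, 0, 0, 40, 0, 0, 0, 0, 40]

```text
time_s: 4.2
eef_pos: [432.2, 178.2, 33.6]
ee_rot: [0.001, 0.219, 0.976, 0.0]
force: [-1.1, 0.2, 8.2]
grip_width: 0.56
```

Emit:
arm_command:
  steps: [0, 0, 0.1, 0, 40, 0, 0, 0.3, 0, 40, 0, 0, 0.6, 0, 40, 0, 0, 0.9, 0, 40, 0, 0, 0.9, 0, 40]

```text
time_s: 4.82
eef_pos: [431.2, 178.1, 174.6]
ee_rot: [0.0, 0.219, 0.976, 0.0]
force: [1.6, -0.5, -1.8]
grip_width: 0.562
```

Emit:
arm_command:
  steps: [0.1, -0.95, 0, 0, 40, 0.1, -0.95, 0, 0, 40, 0.1, -0.95, 0, 0, 40, 0.1, -0.95, 0, 0, 40, 0, 0, 0, 0, 40]

```text
time_s: 5.45
eef_pos: [451.7, -14.3, 173.2]
ee_rot: [0.001, 0.221, 0.975, -0.0]
force: [-0.3, 0.5, -1.1]
grip_width: 0.564
```

```bash
python3 b.py w2 light shaft_top collar_mid
```

```text
[451.7 -14.3 173.2] [ 0.001  0.221  0.975 -0.   ] [-0.3  0.5 -1.1] 5.45 [-0.29  0.21  1.79 -0.    1.14 -1.42]
light [(array([ 471.8, -150.7,   37.9]), 0.98), (array([ 510.5, -453.3,   19.9]), 0.63)]
 mask 137 211 232 310 170.28173008744977 269.31151028125737 0.89
light [(array([ 483.2, -167.3,   37. ]), 0.64)]
 mask 319 354 251 285 335.9550561797753 267.90398365679266 0.68
shaft_top [(array([ 473.2, -154. ,   35.2]), 0.62)]
 mask 137 210 235 310 170.3766041461007 269.2862783810464 0.89
shaft_top [(array([ 478.4, -160.7,   32.6]), 0.65)]
 mask 318 353 250 285 335.6537313432836 267.7910447761194 0.82
collar_mid [(array([447. ,  -7.2, 203.1]), 0.89)]
 mask 228 340 225 352 283.9605538140021 291.030303030303 0.67
collar_mid [(array([ 574.3, -467. ,   24.2]), 0.41)]
```

View pics/w2.png

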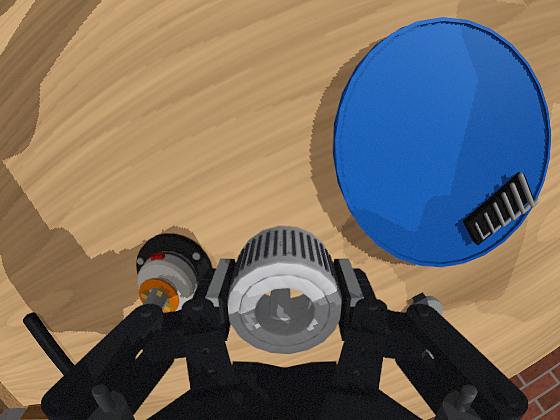

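The collar is held upright at about (284,290). The light is on the left at about (165,270), partly behind a finger. I'll move outward in x so the light shows unobstructed above the collar in the picture.

Emit:
arm_command:
  steps: [0.6, -0.9, 0, 0, 40, 0.6, -0.9, 0, 0, 40, 0.6, -0.9, 0, 0, 40, 0, -0.4, 0, 0, 40, 0, 0, 0, 0, 40]

```text
time_s: 6.78
eef_pos: [541.0, -167.6, 171.8]
ee_rot: [-0.001, 0.22, 0.976, 0.0]
force: [-0.9, 0.5, -2.0]
grip_width: 0.557
```

```bash
python3 b.py w3 light
```

```text
[ 541.  -167.6  171.8] [-0.001  0.22   0.976  0.   ] [-0.9  0.5 -2. ] 6.775 [-0.51  0.45  1.45  0.    1.23 -1.63]
light [(array([ 486.7, -159.4,   45.7]), 0.7)]
 mask 209 305 90 185 256.92550063016387 137.77090043411286 0.88
light []
```

View pics/w3.png

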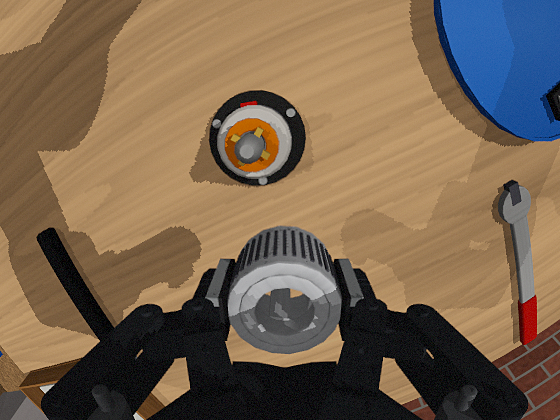

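The light stands clear at (258,138). The grey shaft top is near (248,148), the orange plate at about (250,146), and the brass lugs make an X round it. I'll fit the circles for its axis.

```bash
cat > d.py <<'E'
from h import *
def ell(b):
    b=cv2.morphologyEx(b.astype(np.uint8),cv2.MORPH_OPEN,np.ones((2,2)));c=np.vstack([k for k in cv2.findContours(b,0,2)[0] if cv2.contourArea(k)>8]);return cv2.fitEllipse(cv2.convexHull(c))
p=capture("wrist");m=trace(p,"light")[0]["mask"];hsv=cv2.cvtColor(p["frame"],cv2.COLOR_BGR2HSV)
o=(hsv[...,0]>7)&(hsv[...,0]<25)&(hsv[...,1]>130)&m
o=ell(o);a=ell(m);print(o,a)
X=onplane(p,o[0],61,True);print("orange@61",X);print("cradle@10",onplane(p,a[0],10,True))
ti=cv2.imread("pics/top0.png");h=cv2.cvtColor(ti,cv2.COLOR_BGR2HSV);z=np.zeros(ti.shape[:2],bool);z[248:288,318:356]=1
ot=ell((h[...,0]>4)&(h[...,0]<25)&(h[...,1]>140)&(h[...,2]>120)&z&(np.hypot(*(np.indices(z.shape)-np.array([267,339])[:,None,None]))<11));q=capture("top")
print(ot,"top61",onplane(q,ot[0],61),"tri",tri([ray(p,o[0],True),ray(q,ot[0])]))
print("shaft top",onplane(p,(245,151),93,True),"proj93",proj(p,[X[0],X[1],93],True))
s=sense();print(np.round(s["eef_pos"],1))
# held collar top ring
g=cv2.cvtColor(p["frame"],cv2.COLOR_BGR2GRAY)
T=s["eef_pos"]; print("collar top expected", [proj(p,[T[0],T[1],T[2]+z],True) for z in(32,34)])
cr=cv2.resize(p["frame"][85:190,205:310],None,fx=3,fy=3,interpolation=cv2.INTER_CUBIC)
cr2=cv2.resize(p["frame"][220:360,220:350],None,fx=2.25,fy=2.25)
cv2.imwrite("pics/cr.png",np.hstack([cr,cr2[:315]]))
E
python3 d.py
```

```text
Traceback (most recent call last):
  File "d.py", line 6, in <module>
    o=ell(o);a=ell(m);print(o,a)
  File "d.py", line 3, in ell
    b=cv2.morphologyEx(b.astype(np.uint8),cv2.MORPH_OPEN,np.ones((2,2)));c=np.vstack([k for k in cv2.findContours(b,0,2)[0] if cv2.contourArea(k)>8]);return cv2.fitEllipse(cv2.convexHull(c))
                                                                           ~~~~~~~~~^^^^^^^^^^^^^^^^^^^^^^^^^^^^^^^^^^^^^^^^^^^^^^^^^^^^^^^^^^^^^^^^^
ValueError: need at least one array to concatenate
```

```bash
python3 - <<'E'
s=open('d.py').read()
s=s.replace('m=trace(p,"light")[0]["mask"];','m=[k for k in trace(p,"light") if k["mask"][138,222:232].any() or k["mask"][138,257]][0]["mask"];print(m.sum());')
s=s.replace('&m\n','&(np.hypot(*(np.indices(m.shape)-np.array([146,250])[:,None,None]))<34)\nprint(o.sum(),hsv[125,240],hsv[150,228])\n')
open('d.py','w').write(s)
E
python3 d.py
```

```text
7014
1540 [ 15 255 188] [ 15 255 134]
((250.73187255859375, 145.4394989013672), (53.611724853515625, 53.87248229980469), 118.71183013916016) ((256.5852966308594, 138.41989135742188), (95.43045806884766, 96.11136627197266), 0.14104413986206055)
orange@61 [ 486.7247234  -167.87876331   61.        ]
cradle@10 [ 486.93726442 -167.56709537   10.        ]
((339.6466369628906, 267.11065673828125), (15.481101989746094, 16.196306228637695), 159.4731903076172) top61 [ 480.09331389 -170.58989217   61.        ] tri [ 501.62893996 -203.94440161 -182.78820016]
shaft top [ 486.07546969 -168.39355895   93.        ] proj93 [246.08335549 151.51070616]
[ 541.5 -166.7  172.4]
collar top expected [array([280.138756  , 311.72078172]), array([280.08773556, 314.59394511])]
```

View pics/cr.png

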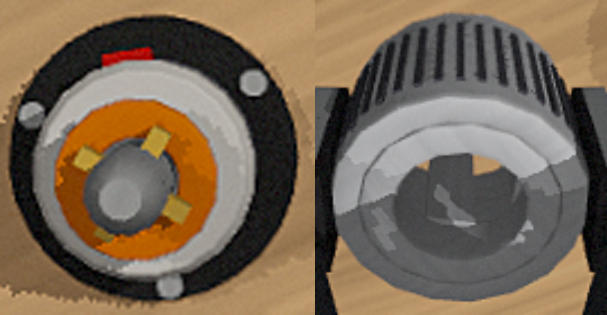

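The shaft top appears at (246,151.7) and agrees with the orange plate and cradle fits, giving an axis at about (486.7,-168). The top camera says about 6 mm less in x. The held collar also shows about 4 px off from where the calibration puts it, so there may be a wrist camera bias. A second view after a quarter turn will separate the two.

Emit:
arm_command:
  steps: [-0.09, -0.06, 0, -1, 40, -0.09, -0.06, 0, -1, 40, -0.09, -0.06, 0, -1, 40, -0.09, -0.06, 0, -1, 40, -0.09, -0.06, 0, -1, 40]

```text
time_s: 7.95
eef_pos: [518.8, -181.9, 172.3]
ee_rot: [0.0, 0.426, 0.905, 0.0]
force: [0.1, 0.6, -2.1]
grip_width: 0.562
```

Emit:
arm_command:
  steps: [-0.09, -0.06, 0, -1, 40, -0.09, -0.06, 0, -1, 40, -0.09, -0.06, 0, -1, 40, -0.09, -0.06, 0, -1, 40, -0.09, -0.06, 0, -1, 40]

```text
time_s: 8.57
eef_pos: [496.3, -196.9, 172.3]
ee_rot: [0.0, 0.612, 0.791, 0.0]
force: [-0.4, -0.0, -1.3]
grip_width: 0.559
```

Emit:
arm_command:
  steps: [-0.09, -0.06, 0, -1, 40, -0.09, -0.06, 0, -1, 40, -0.09, -0.06, 0, -1, 40, -0.09, -0.06, 0, -1, 40, -0.09, -0.06, 0, -1, 40]

```text
time_s: 9.2
eef_pos: [473.8, -212.0, 172.3]
ee_rot: [0.0, 0.769, 0.64, 0.0]
force: [0.1, 0.2, -1.2]
grip_width: 0.563
```

Emit:
arm_command:
  steps: [-0.09, -0.06, 0, -1, 40, -0.09, -0.06, 0, -1, 40, -0.09, -0.06, 0, -1, 40, 0, 0, 0, 0, 40, 0, 0, 0, 0, 40]

```text
time_s: 9.82
eef_pos: [460.6, -220.8, 172.3]
ee_rot: [0.0, 0.844, 0.536, 0.0]
force: [-0.1, -0.2, -1.9]
grip_width: 0.56
```

```bash
cat > e.py <<'E'
from h import *
def ell(b):
    b=cv2.morphologyEx(b.astype(np.uint8),cv2.MORPH_OPEN,np.ones((2,2)));c=np.vstack([k for k in cv2.findContours(b,0,2)[0] if cv2.contourArea(k)>8]);return cv2.fitEllipse(cv2.convexHull(c))
s=sense();print(np.round(s["eef_pos"],1),np.round(s["ee_rot"],3),np.round(s["force"],1),s["time_s"],np.round(s["joints"],2))
p=capture("wrist");save(p,"w4");hsv=cv2.cvtColor(p["frame"],cv2.COLOR_BGR2HSV)
for k in trace(p,"light")[:2]:
    a=ell(k["mask"]);print(k["score"],a)
    d=np.hypot(*(np.indices(k["mask"].shape)-np.array(a[0])[::-1][:,None,None]))<45
    o=ell((hsv[...,0]>7)&(hsv[...,0]<25)&(hsv[...,1]>190)&(hsv[...,2]>80)&d);print(o,"orange@61",onplane(p,o[0],61,True),"cradle@10",onplane(p,a[0],10,True))
E
python3 e.py
```

```text
[ 460.6 -220.8  172.3] [0.    0.844 0.536 0.   ] [-0.1 -0.2 -1.9] 9.825 [-0.68  0.34  1.63  0.    1.18 -0.24]
0.9 ((286.20501708984375, 130.02789306640625), (96.8907470703125, 98.01698303222656), 101.61824035644531)
((286.5946960449219, 135.44664001464844), (53.35386276245117, 54.691165924072266), 88.17133331298828) orange@61 [ 486.6183875  -169.42951463   61.        ] cradle@10 [ 486.67065848 -169.44238003   10.        ]
```

The two views average to an axis of (486,-168.6), each within about 1 mm. Moving over the shaft and lowering to just above its top.

Emit:
arm_command:
  steps: [0.25, 0.52, -0.2, 0, 40, 0.26, 0.52, -0.3, 0, 40, 0, 0, -0.5, 0, 40, 0, 0, -0.3, 0, 40, 0, 0, 0, 0, 40]

```text
time_s: 10.55
eef_pos: [485.6, -168.9, 106.6]
ee_rot: [-0.001, 0.845, 0.535, -0.0]
force: [1.2, -0.8, -0.8]
grip_width: 0.56
```

Emit:
arm_command:
  steps: [0, 0, -0.1, 0, 40, 0, 0, -0.08, 0, 40, 0, 0, -0.08, 0, 40, 0, 0, 0, 0, 40]

```text
time_s: 11.05
eef_pos: [485.9, -168.9, 94.1]
ee_rot: [-0.0, 0.845, 0.535, -0.0]
force: [0.1, 0.6, -2.2]
grip_width: 0.562
```

Emit:
arm_command:
  steps: [0, 0, -0.1, 0, 40, 0, 0, -0.1, 0, 40, 0, 0, -0.08, 0, 40, 0, 0, 0, 0, 40]

```text
time_s: 11.55
eef_pos: [485.8, -168.8, 79.9]
ee_rot: [-0.0, 0.845, 0.535, -0.0]
force: [1.2, -0.8, -1.1]
grip_width: 0.563
```

Emit:
arm_command:
  steps: [0, 0, -0.04, 0, 40, 0, 0, -0.04, 0, 40, 0, 0, 0, 0, 40]

```text
time_s: 11.92
eef_pos: [486.2, -169.0, 77.4]
ee_rot: [0.0, 0.845, 0.535, 0.0]
force: [-3.3, 2.4, 9.5]
grip_width: 0.563
```

Contact on the lugs as expected (TCP 77.4, 9.5 N). Pressing lightly and turning in 12 degree batches.

Emit:
arm_command:
  steps: [0, 0, -0.03, 0, 40, 0, 0, 0, -0.8, 40, 0, 0, 0, -0.8, 40, 0, 0, 0, -0.8, 40, 0, 0, 0, 0, 40]

```text
time_s: 12.55
eef_pos: [487.7, -170.0, 77.4]
ee_rot: [0.003, 0.896, 0.443, 0.002]
force: [-2.0, 0.3, 19.7]
grip_width: 0.562
```

Emit:
arm_command:
  steps: [0, 0, 0, -0.8, 40, 0, 0, 0, -0.8, 40, 0, 0, 0, -0.8, 40, 0, 0, 0, 0, 40]

```text
time_s: 13.05
eef_pos: [487.9, -170.2, 77.4]
ee_rot: [0.003, 0.938, 0.347, 0.002]
force: [-1.0, -0.1, 17.8]
grip_width: 0.557
```

Emit:
arm_command:
  steps: [0, 0, 0, -0.8, 40, 0, 0, 0, -0.8, 40, 0, 0, 0, -0.8, 40, 0, 0, 0, 0, 40]

```text
time_s: 13.55
eef_pos: [487.9, -170.2, 77.4]
ee_rot: [0.002, 0.969, 0.247, 0.002]
force: [-0.8, 0.0, 17.7]
grip_width: 0.559
```

Emit:
arm_command:
  steps: [0, 0, 0, -0.8, 40, 0, 0, 0, -0.8, 40, 0, 0, 0, -0.8, 40, 0, 0, 0, 0, 40]

```text
time_s: 14.05
eef_pos: [487.7, -170.1, 77.0]
ee_rot: [0.002, 0.989, 0.145, 0.002]
force: [0.5, -1.6, 13.5]
grip_width: 0.561
```

Emit:
arm_command:
  steps: [0, 0, 0, -0.5, 40, 0, 0, 0, -0.5, 40, 0, 0, 0, 0, 40]

```text
time_s: 14.42
eef_pos: [487.2, -170.1, 76.3]
ee_rot: [0.002, 0.995, 0.102, 0.002]
force: [-0.2, -3.4, 8.0]
grip_width: 0.562
```

Emit:
arm_command:
  steps: [0, 0, 0, -0.5, 40, 0, 0, 0, -0.5, 40, 0, 0, 0, 0, 40]

```text
time_s: 14.8
eef_pos: [486.8, -169.4, 75.3]
ee_rot: [0.001, 0.998, 0.058, 0.001]
force: [3.1, -1.2, 0.7]
grip_width: 0.558
```

```bash
python3 -c "
from h import *
s=sense();print(s['force'],s['wrist_torque'],s['joints'],s['ee_rot'])"
```

```text
[ 3.13828241 -1.2152922   0.73987646] [-0.34933945 -0.60608409 -0.03622895] [-5.62633224e-01  4.72145448e-01  1.71495243e+00  9.69693284e-05
  9.51832083e-01  8.91241777e-01] [7.42598523e-04 9.98292417e-01 5.83992870e-02 1.10570894e-03]
```

It has dropped: z reached the commanded height and the push force vanished. Lowering a little with a few more degrees to centre in the keyway.

Emit:
arm_command:
  steps: [0, 0, -0.04, -0.5, 40, 0, 0, -0.04, -0.3, 40, 0, 0, 0, 0, 40]

```text
time_s: 15.18
eef_pos: [486.8, -169.3, 71.0]
ee_rot: [0.001, 1.0, 0.024, 0.001]
force: [6.4, -1.7, -2.2]
grip_width: 0.56
```

Emit:
arm_command:
  steps: [0.015, -0.01, -0.06, 0, 40, 0, 0, -0.06, 0, 40, 0, 0, -0.06, 0, 40, 0, 0, 0, 0, 40]

```text
time_s: 15.68
eef_pos: [486.8, -169.4, 61.7]
ee_rot: [-0.0, 1.0, 0.024, 0.0]
force: [2.8, -0.4, 3.2]
grip_width: 0.562
```

Emit:
arm_command:
  steps: [0, 0, -0.04, 0, 40, 0, 0, -0.04, 0, 40, 0, 0, 0, 0, 40]

```text
time_s: 16.05
eef_pos: [486.8, -169.4, 57.9]
ee_rot: [0.0, 1.0, 0.024, 0.0]
force: [1.7, 0.9, 5.1]
grip_width: 0.562
```

Emit:
arm_command:
  steps: [0, 0, -0.02, 0, 40, 0, 0, -0.02, 0, 40, 0, 0, 0, 0, 40, 0, 0, 0, 0, 40]

```text
time_s: 16.55
eef_pos: [487.0, -169.4, 57.4]
ee_rot: [0.0, 1.0, 0.024, 0.0]
force: [-2.9, 3.6, 21.7]
grip_width: 0.558
```

The push stops hard at TCP 57.4, exactly 20.0 mm below the lug contact, with 21.7 N. One picture to confirm, without moving.

Run:
```python
from h import *
p=capture("wrist");q=capture("scene");save(q,"s5")
s=sense();T=s["eef_pos"]
print(np.round(s["force"],1),np.round(T,1),s["time_s"])
for n,k in(("w",p),("s",q)):
    for t in ("collar_mid","light","bell","hex_set","turntable"):print(n,t,[(np.round(x["point"]),round(x["score"],2)) for x in search_frame(k,t)[:1]])
u,v=map(int,proj(q,[486,-168.6,70]))
a=cv2.resize(q["frame"][max(v-60,0):v+60,max(u-60,0):u+60],(420,420),interpolation=cv2.INTER_CUBIC)
cv2.imwrite("pics/fin.png",np.hstack([cv2.resize(p["frame"][100:380,140:420],(420,420))[:, :380],a]))
```

```text
[-3.4  3.8 22.1] [ 487.  -169.4   57.4] 16.65
w collar_mid [(array([ 497., -165.,   89.]), 0.73)]
w light [(array([ 512., -165.,   22.]), 0.96)]
w bell []
w hex_set []
w turntable [(array([464.,  44.,  23.]), 0.94)]
s collar_mid [(array([ 502., -168.,   82.]), 0.62)]
s light [(array([ 508., -174.,   15.]), 0.58)]
s bell [(array([493., 395.,  27.]), 0.58)]
s hex_set [(array([569., 186.,  41.]), 0.55)]
s turntable [(array([482., 151.,  23.]), 0.78)]
```

View pics/fin.png

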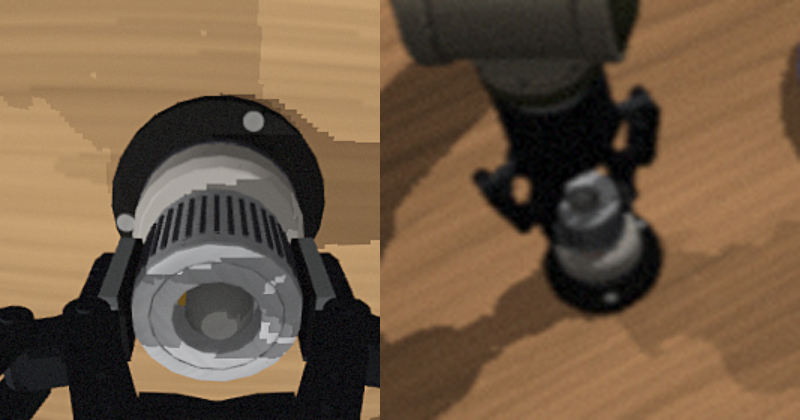

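The picture shows the collar sitting right down on the light's head at crop (220,260) with the shaft top in its bore and no gap below. Handing in with the push held.

```bash
python3 -c "
from rig import finish_job,sense
print(finish_job());s=sense();print(s['eef_pos'],s['force'],s['grip_width'],s['time_s'])"
```

```text
the job is handed in; nothing more can be done
None
the job is handed in; nothing more can be done
```

The collar is on the light's shaft, past the brass lugs and pushed fully home. I handed the job in at about 16.7 s with the arm still gripping it and pushing.

**How it went:** I gripped the collar on the turntable and slid it over the shaft until it stopped on the lugs (TCP 77.4 mm). I then turned it about 60 degrees under light push until it dropped, and pressed it down to the stop.

**Last checks:**
- **Depth:** the arm stopped hard at TCP 57.4 mm, exactly 20.0 mm below the lug contact, as expected for home. It was pushing down with about 22 N, against the plate's 8 N.
- **Grip:** the opening stayed steady at about 0.56, and the 20.0 mm drop matches, so the collar did not slip in the jaws.
- **Picture:** the collar sits on the light's head with the shaft in its bore and no gap visible below.
- **Other things:** the bell and hex key set were found within about 8 mm of where they started. I did not recheck the wrench, tire levers or pump, but the arm never went near them.

**Disagreements:**
- **Top camera:** it put the light about 6 mm off in x from the wrist camera, and the triangulation between the two failed. I used two wrist views a quarter turn apart instead, and they agreed to 1.6 mm.
- **Networks:** at the end they placed the collar at 82 to 89 mm high. They report the middle of its visible surface, so I relied on the arm's height and force.
- **Side force:** about 5 N remained on the tool at the end.

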